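Torque down a reel-spindle nut with a break-over wrench

TASK

A small break-over torque wrench already sits on the nut of the reel-spindle stand. Swing its handle clockwise, seen from above, until the nut goes tight and the handle then breaks over at its hinge, but do not force it on after that, or the spindle is wrenched round in the stand. Then nudge the handle gently back until it clicks straight again without loosening the nut, let go, and leave the other things on the desk alone.

Things in the scene. Friction and masses are not known exactly. Their poses are not given: they have to be found in the camera images.
- nut_top (a point): grey bench stand (square foot 120 mm, 16 mm high, round housing above it), fixed to the desk. This point lies on the vertical turning axis of spindle and nut, on top of the brass hex nut, 69 mm above the desk
- key (a point): small dark key, 12 mm long, on the rim of the steel spindle flange (92 mm across, top 48 mm above the desk). The point lies on the key, 50 mm from the turning axis. It must not travel: a brake holds the spindle up to about 3.6 N m (20 N on the middle of the wrench grip); beyond that it slips round
- pin (a point): the break-over hinge pin of the wrench, on the wrench head, 40 mm from the turning axis and 59.5 mm above the desk. Its x axis points from the nut axis outward along the head (the way the handle points when straight)
- grip (a point): middle of the black ribbed grip of the wrench handle: a round horizontal bar 20 mm thick and 92 mm long, its centre line 59.5 mm above the desk, nothing below it but the desk. The point lies 140 mm from the hinge pin, 180 mm from the nut axis when straight; its x axis points outward along the handle. A steel end knob (17 mm thick) ends 56 mm beyond it, a 13 mm shaft joins it to the pin
- nut (a joint): how far the nut (wrench head on it) was turned back from its furthest turned-on point, rad: 0 while tightened, negative when loosened. Turned on it drags at 1.1 N m (6 N on the mid grip, about 4 N while a push pauses); 0.3 to 0.85 rad on from the start, each time elsewhere and unmarked, it goes tight on a hard stop, to be felt. Turned back it gives at 0.9 N m (5 N; 3.3 N paused)
- handle (a joint): fold of the handle at the hinge pin, rad: 0 straight, growing clockwise, 0.26 folded on its stop. A snap spring holds it straight up to 1.5 N m (11 N on the mid grip); then it yields with falling force, past 0.22 snaps over and stays folded. Pushed back at the grip with 2 to 3 N (paused 1 to 2 N) it comes back past 0.22 and snaps straight by itself; pushed further, the nut is loosened
- splicing_block_mid (a point): bystander: aluminium splicing block, 26 x 115 x 13 mm, lying loose; its centre
- roll_yellow_mid (a point): bystander: roll of tape, 108 mm across, 13 mm high, lying loose; its centre
- tape_05_mid (a point): bystander: cassette in its case, 69 x 108 x 17 mm, loose; its centre

How it is judged:
By the outcome, as a careful person would: the job done as asked, in the order asked, and still so for the second after the job is handed in, with the robot touching nothing.
It also fails if it takes over 64 s, if anything falls off the work surface, if the arm or the gripper's body presses on something with over 40 N, if the wrist force passes 120 N, or if a joint passes its speed limit or range.

ROBOT

A 6-joint arm with a two-finger parallel gripper is mounted at the origin on a cart in front of the work surface, level with it; the furniture and walls round the work are solid. World frame = base frame: x ahead of the robot, y to its left, z up, the work surface at z = 0. Lengths are in m, angles in degrees, forces in N, time in s.
With the tool pointing down it reaches from about 0.375 to 0.75 m from the base axis. Payload 9 kg.
Tool frame: the origin (TCP) lies where the fingers leave the gripper's body, on its centre line; the fingertips stand 73 mm ahead of it and the grasp point (between the pads) lies 54 mm ahead of it (robot.tip_reach is the distance from the TCP to the fingertips, in m); z points along the fingers, y is the line along which they close (so a half turn about z gives the same grasp; the last joint's range is limited). The gripper opens to 85 mm and grips with 20 to 120 N. Pads are 22 mm wide; open, the fingers measure 114 mm over their backs; the gripper's body (76 mm by 85 mm) begins 54 mm behind the grasp point. The pads swing forward as they close: fully open they stand 13 mm farther back than shut.
Start: joints at [58.688, 5.964, 5.575, 89.605, 0, 77.527], TCP at [0.194, 0.568, 0.304] pointing down, gripper open.
Joint ranges: [-171.21, 171.21], [-48.23, 106.86], [-62.78, 66.21], [-105.2, 120.99], [-86.42, 89.51], [-180, 180]. Speed limits (degrees/s): [127.2, 127.2, 147.25, 180, 180, 180].

INTERFACE

Orientations are given as [roll, pitch, yaw] about the fixed x, y, z axes, in that order (R = Rz(yaw) Ry(pitch) Rx(roll)).
In Python, from plant import robot gives the robot as it stands. Calls block until the motion is done:
- robot.move_pose(position, orientation): joint-space move of the TCP to a pose.
- robot.line_to(position, vel=0.15, rotation=None, guard=None): straight line of the TCP; rotation=None keeps the orientation; vel is the mean speed in m/s. With guard (N) it stops when the force on the tool has changed by that much, and returns True; else False.
- robot.goto_joints(angles): joint-space move.
- robot.set_gripper(opening): finger opening in m; the grip force is fixed at half the most; returns when the fingers have stopped.
- robot.pause(seconds).
- robot.ik(position, orientation): joint angles nearest the present ones, or None.
- robot.observe(): the state.
- robot.grab_frame(name): name is "scene" or "top"; returns the picture (400x640x3 uint8, blue, green, red); there is no depth.
- robot.get_calibration(name): a dict with "vertical_fov" (degrees; the focal length in pixels is half the picture's height over the tangent of half this angle, whatever the lens; pixels are square), "cx", "cy" (the principal point, pixels), "rvec" (rotation vector, rad) and "tvec" (3), from world to camera coordinates, as OpenCV has them. Camera axes: x right, y down, z forward; pixel columns grow to the right and rows downward; lengths in m; the calibration is good to about 2 mm. A picture is of the moment at which its call begins. get_calibration takes no time and is no camera call.
A pose or a line that the arm cannot do raises robot.IKError and nothing moves.
- robot.job_done(): hands the job in; it is judged then, once.
The state is a dict: "time": time; "q": joint angles; "qvel": joint speeds; "joint_torque": joint torques, N m; "tool_pos": TCP position; "tcp_rot": TCP orientation; "ft_force": force on the tool from outside, world axes, zero at the start; "torque": the same for the moment, N m; "gripper_width": finger opening in m; "gripper_force": force on a finger pad.
Only numpy, scipy, OpenCV 4.12 (cv2) and the standard library are available. Lean on these libraries where they do the work, as an engineer would, in place of code of your own. Each camera call takes 0.05 s, during which the arm holds its last target. There are 200 camera calls.

## Working session

There is one attempt and no reset: what is moved stays moved. The work goes in short steps, each a Python script; the robot and the scene stay as the last script left them, time stands still between calls to the robot, and variables do not carry over. Pictures are saved under pics/ and viewed, at most 10 in all, crops included, and the job is handed in when it is done.

```bash
ls; mkdir -p pics; python3 - <<'E'
from plant import robot
import cv2
for n in("scene","top"):
    cv2.imwrite(f"pics/{n}0.png",robot.grab_frame(n)); print(robot.get_calibration(n))
s=robot.observe(); print(s)
E
```

```text
pics
{'vertical_fov': 56.80196953019544, 'cx': 315.4796826042915, 'cy': 197.23270276717415, 'rvec': array([ 1.20946168, -2.44954434,  0.80173603]), 'tvec': array([0.25001509, 0.44323533, 0.6916989 ])}
{'vertical_fov': 42.085580280910015, 'cx': 317.361181246503, 'cy': 203.6832819483793, 'rvec': array([ 2.2234773 , -2.16743332,  0.06375259]), 'tvec': array([-0.12543906,  0.52227941,  1.54557704])}
{'time': 0.1, 'q': array([5.86874227e+01, 5.99541448e+00, 5.53187189e+00, 8.96026245e+01,
       1.47397412e-03, 7.75258400e+01]), 'qvel': array([ 0.04523371, -0.10249751,  0.17127702, -0.02706319, -0.01891729,
        0.0657753 ]), 'joint_torque': array([ 7.88528501e-03, -5.58204961e+01,  5.04720712e+01,  1.29240775e-02,
       -2.02336059e-04,  3.26358486e-05]), 'tool_pos': array([0.19362897, 0.56768914, 0.30320122]), 'tcp_rot': array([-1.79935713e+02, -1.57312264e-02,  1.61161573e+02]), 'ft_force': array([-0.12138727, -0.42049096, -0.69291539]), 'torque': array([ 0.00148616, -0.06822925, -0.01085886]), 'gripper_force': 0.0, 'gripper_width': 0.08543634460830227}
```

View pics/top0.png

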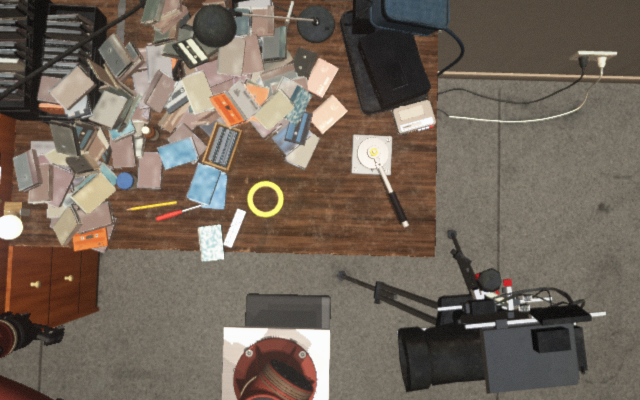

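View pics/scene0.png

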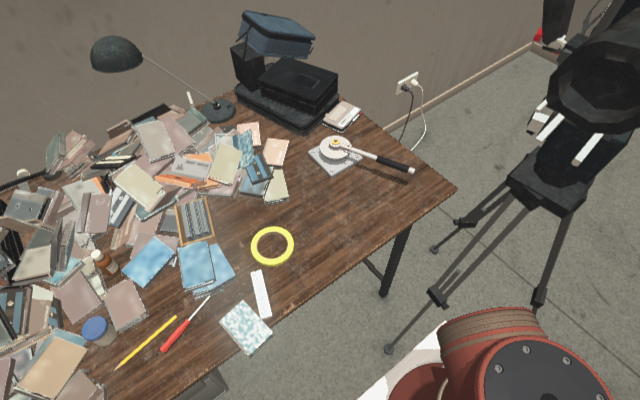

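The top view shows the stand at about (374,153) and the handle running to the knob at about (405,224). The yellow roll, splicing block and a cassette are well to the left. I'll enlarge both views.

```bash
python3 - <<'E'
import cv2
a=cv2.imread("pics/top0.png")[130:230,340:440]; b=cv2.imread("pics/scene0.png")[130:190,300:420]
a=cv2.resize(a,None,fx=6,fy=6,interpolation=2)
b=cv2.resize(b,None,fx=6,fy=6,interpolation=2)
cv2.imwrite("pics/a.png",a);cv2.imwrite("pics/b.png",b)
E
```

```text
(no output)
```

View pics/a.png

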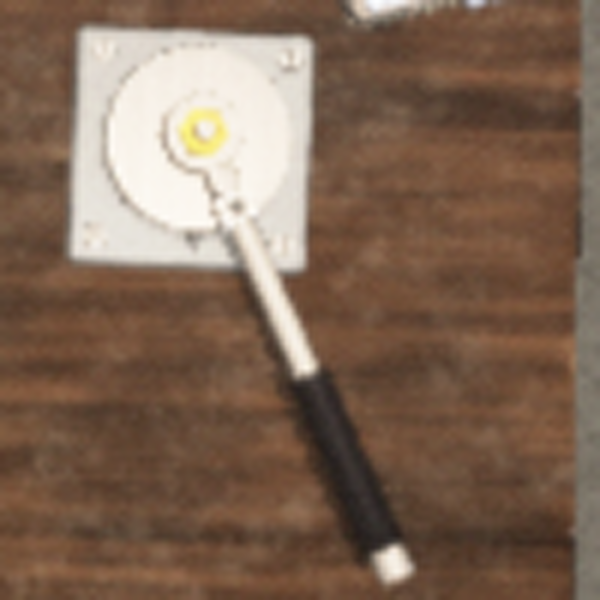

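View pics/b.png

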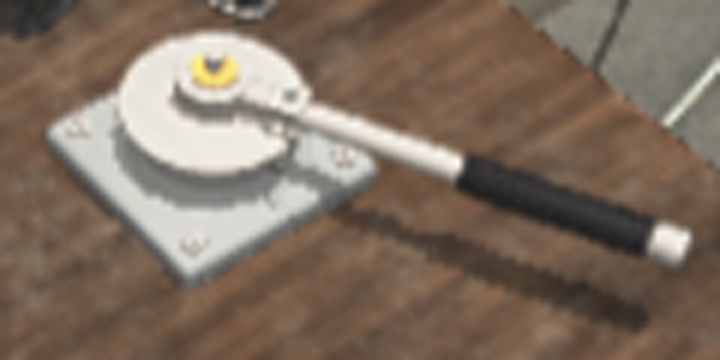

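The crops put the nut at about (374,151.8), the pin at about (379.2,164.2) and the mid grip at about (397.5,207.5) in the top view. In the scene view the nut is at about (335.7,141.7) and the grip at about (392.3,164.5). The handle appears straight.

```bash
cat >h.py <<'E'
import numpy as np,cv2
from plant import robot
def cam(n):
    c=robot.get_calibration(n); f=200/np.tan(np.radians(c["vertical_fov"]/2))
    return np.array([[f,0,c["cx"]],[0,f,c["cy"]],[0,0,1]]),cv2.Rodrigues(c["rvec"])[0],c["tvec"]
def back(n,u,v,z):
    K,R,t=cam(n); d=R.T@np.linalg.solve(K,[u,v,1]); o=-R.T@t
    return (o+d*(z-o[2])/d[2])[:2]
def pose(pin,a,s,z,r=.14):
    """TCP position at radius r from centre 'pin', azimuth a (rad), s m clockwise of the bar, and orientation; y across the bar"""
    u=np.array([np.cos(a),np.sin(a)]);p=np.array(pin)+r*u+s*np.array([u[1],-u[0]])
    return [p[0],p[1],z]
E
python3 - <<'E'
from h import *
for n,l in dict(top=[(374,151.8,.069),(379.2,164.2,.065),(397.5,207.5,.0595),(372.2,170,.048)],scene=[(335.7,141.7,.069),(348.5,146,.065),(392.3,164.5,.0595)]).items():
    P=[back(n,*a) for a in l]; print(n,np.round(P,4)); d=P[2]-P[0]; print(np.degrees(np.arctan2(d[1],d[0])),np.hypot(*d))
import itertools
o=robot.observe()
for z in(.2,.1):
  for a in (-110,-130,-150,-180,-200): 
    for yaw in (a+180,a,a+360):
        c=np.array(P[0])+.18*np.array([np.cos(np.radians(a)),np.sin(np.radians(a))])
        q=robot.ik([c[0],c[1],z],[180,0,yaw]); print(z,a,yaw,None if q is None else np.round(q))
E
```

```text
top [[ 0.6779 -0.273 ]
 [ 0.6425 -0.2893]
 [ 0.5177 -0.3457]
 [ 0.627  -0.2711]]
-155.57454070608983 0.17591897716233057
scene [[ 0.6747 -0.2714]
 [ 0.642  -0.2918]
 [ 0.518  -0.3445]]
-154.97631263248172 0.17294175550462504
0.2 -110 70 [-46.  35.  29.  85.   0.  64.]
0.2 -110 -110 [ -46.   35.   29.   85.    0. -116.]
0.2 -110 250 [ -46.   35.   29.   85.    0. -116.]
0.2 -130 50 [-47.  23.  14.  81.   0.  83.]
0.2 -130 -130 [-47.  23.  14.  81.   0. -97.]
0.2 -130 230 [-47.  23.  14.  81.   0. -97.]
0.2 -150 30 [-47.  12.   1.  79.   0. 103.]
0.2 -150 -150 [-47.  12.   1.  79.   0. -77.]
0.2 -150 210 [-47.  12.   1.  79.   0. -77.]
0.2 -180 0 [-42.   0. -11.  79.   0. 138.]
0.2 -180 -180 [-42.   0. -11.  79.   0. -42.]
0.2 -180 180 [-42.   0. -11.  79.   0. -42.]
0.2 -200 -20 [-36.  -3. -14.  79.   0. 164.]
0.2 -200 -200 [-36.  -3. -14.  79.   0. -16.]
0.2 -200 160 [-36.  -3. -14.  79.   0. -16.]
0.1 -110 70 [-46.  36.  21.  75.   0.  64.]
0.1 -110 -110 [ -46.   36.   21.   75.    0. -116.]
0.1 -110 250 [ -46.   36.   21.   75.    0. -116.]
0.1 -130 50 [-47.  25.   7.  71.   0.  83.]
0.1 -130 -130 [-47.  25.   7.  71.   0. -97.]
0.1 -130 230 [-47.  25.   7.  71.   0. -97.]
0.1 -150 30 [-47.  15.  -6.  69.   0. 103.]
0.1 -150 -150 [-47.  15.  -6.  69.   0. -77.]
0.1 -150 210 [-47.  15.  -6.  69.   0. -77.]
0.1 -180 0 [-42.   4. -18.  68.   0. 138.]
0.1 -180 -180 [-42.   4. -18.  68.   0. -42.]
0.1 -180 180 [-42.   4. -18.  68.   0. -42.]
0.1 -200 -20 [-36.   1. -21.  68.   0. 164.]
0.1 -200 -200 [-36.   1. -21.  68.   0. -16.]
0.1 -200 160 [-36.   1. -21.  68.   0. -16.]
```

```bash
cat >>h.py <<'E'
NUT=np.array([.677,-.2715]); Z=.100
def rot(a): return [180,0,np.degrees(a)]
def tang(a,f): return f@np.array([np.sin(a),-np.cos(a),0])   # clockwise component
E
python3 - <<'E'
from h import *
a=np.radians(-155.3)
robot.move_pose(pose(NUT,a,.01,.2,.18),rot(a)); robot.line_to(pose(NUT,a,.01,Z,.18))
robot.pause(.3); b=np.mean([robot.observe()["ft_force"] for _ in range(1)],0); np.save("bias.npy",b)
o=robot.observe();print(o["time"],o["tool_pos"],b)
hit=robot.line_to(pose(NUT,a,.045,Z,.18),vel=.04,guard=2.5)
o=robot.observe();p=o["tool_pos"][:2]-NUT;s=tang(a,np.r_[p,0])
print(hit,o["time"],"s",s,"F",np.round(o["ft_force"]-b,2))
np.save("s.npy",s)
for k in range(1,4):
    robot.line_to(pose(NUT,a-.02*k,s,Z,.18),vel=.04,rotation=rot(a-.02*k),guard=8)
    o=robot.observe();print(o["time"],np.round(o["ft_force"]-b,2),tang(a-.02*k,o["ft_force"]-b))
cv2.imwrite("pics/c.png",cv2.resize(robot.grab_frame("top")[110:230,320:440],None,fx=5,fy=5))
E
```

```text
4.5833 [ 0.50959729 -0.33791271  0.100765  ] [ 0.05460043  0.05180766 -0.87631492]
True 5.1833 s 0.032992527827048396 F [-0.14 -0.77  0.83]
5.4333 [ 0.99 -3.97  0.23] -4.0411394551234485
5.6833 [ 0.49 -4.31  0.73] -4.169920910752364
5.9333 [ 1.28 -4.56  1.03] -4.70988260908538
```

View pics/c.png

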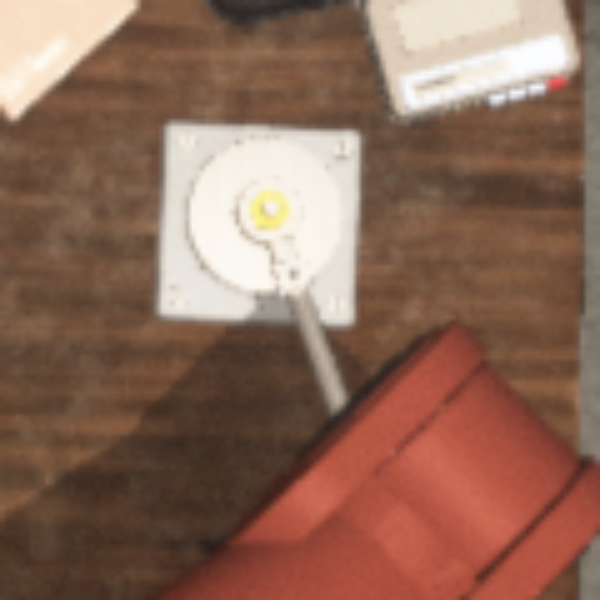

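The wrench turns with the push (pin now at about (378,164.5)) and drags at about 4 to 4.7 N when paused. I'll continue until it goes tight.

```bash
python3 - <<'E'
from h import *
b=np.load("bias.npy");s=float(np.load("s.npy"));a=np.radians(-155.3)-.06;L=[]
while a>np.radians(-155.3)-.95:
    a-=.015
    g=robot.line_to(pose(NUT,a,s,Z,.18),vel=.025,rotation=rot(a),guard=4.5)
    o=robot.observe();F=-tang(a,o["ft_force"]-b);L.append(round(F,1))
    if F>6.8 or g or F<2: break
print(g,np.degrees(a),o["time"],L,np.round(o["ft_force"]-b,2),o["tool_pos"])
np.save("a.npy",a)
E
```

```text
False -186.2397209370647 14.25 [np.float64(5.0), np.float64(5.0), np.float64(5.0), np.float64(5.1), np.float64(5.2), np.float64(5.1), np.float64(5.7), np.float64(4.5), np.float64(5.9), np.float64(5.2), np.float64(4.6), np.float64(4.8), np.float64(5.1), np.float64(4.7), np.float64(4.0), np.float64(4.5), np.float64(4.7), np.float64(4.3), np.float64(4.4), np.float64(4.5), np.float64(4.8), np.float64(4.4), np.float64(5.0), np.float64(4.8), np.float64(4.6), np.float64(3.7), np.float64(4.7), np.float64(4.7), np.float64(4.0), np.float64(4.9), np.float64(6.7), np.float64(7.8)] [-0.08 -7.81  0.85] [ 0.50163176 -0.21964871  0.10013832]
```

```bash
python3 - <<'E'
from h import *
b=np.load("bias.npy");s=float(np.load("s.npy"));a=a0=float(np.load("a.npy"));L=[]
pin=NUT+.04*np.array([np.cos(a0+.01),np.sin(a0+.01)]);np.save("pin.npy",pin)
while a0-a<.29:
    a-=.007
    g=robot.line_to(pose(pin,a,s,Z),vel=.015,rotation=rot(a),guard=7)
    o=robot.observe();F=-tang(a,o["ft_force"]-b);L.append(round(float(F),1))
    if F>14.5 or g or (F<.8 and a0-a>.1): break
np.save("a1.npy",a)
print(g,a0-a,o["time"],L,o["tool_pos"])
E
```

```text
False 0.22400000000000375 22.25 [9.0, 9.0, 9.5, 10.1, 9.5, 9.5, 9.2, 9.9, 9.3, 8.5, 7.7, 8.4, 8.6, 7.1, 7.3, 8.2, 6.9, 6.1, 5.8, 5.1, 4.2, 4.7, 5.1, 3.7, 3.1, 3.1, 2.6, 2.7, 1.6, 1.7, 1.5, 0.7] [ 0.5157639  -0.19047546  0.10001904]
```

```bash
python3 - <<'E'
from h import *
b=np.load("bias.npy");s=float(np.load("s.npy"));a=float(np.load("a1.npy"));L=[]
pin=np.load("pin.npy")
for k in range(12):
    a-=.0036
    g=robot.line_to(pose(pin,a,s,Z),vel=.01,rotation=rot(a),guard=4)
    o=robot.observe();F=-tang(a,o["ft_force"]-b);L.append(round(float(F),1))
    if F>2.2 or g: break
    if F<-.0 and k>3 and max(L[-3:])<.5:break
np.save("a1.npy",a)
print(g,k,a-float(np.load("a.npy")),o["time"],L,o["tool_pos"])
cv2.imwrite("pics/d.png",cv2.resize(robot.grab_frame("top")[110:260,300:440],None,fx=4,fy=4))
cv2.imwrite("pics/d2.png",cv2.resize(robot.grab_frame("scene")[120:220,260:420],None,fx=4,fy=4))
E
```

```text
False 4 -0.242000000000004 23.5 [0.5, 0.7, -0.5, -0.4, -0.1] [ 0.51707432 -0.18841815  0.10001859]
```

View pics/d2.png

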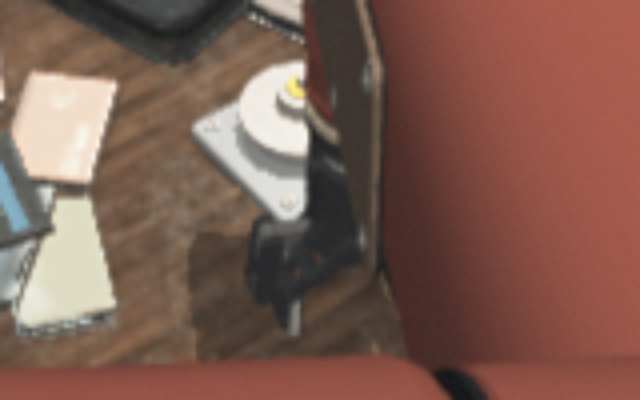

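Force fell to zero just past 0.22 rad of fold, so the handle has snapped over (the picture is mostly blocked by the arm). Next I'll nudge it back with the other finger.

```bash
python3 - <<'E'
from h import *
s=float(np.load("s.npy"));pin=np.load("pin.npy");ah=float(np.load("a.npy"))+.005-.26
robot.line_to(pose(pin,ah,0,Z),vel=.06,rotation=rot(ah))
robot.line_to(pose(pin,ah,-.022,Z),vel=.05)
robot.pause(.3);b=robot.observe()["ft_force"];L=[];x=.022;c=None
while x<.055:
    x+=.0008; th=max(0,x-s)/.14
    g=robot.line_to(pose(pin,ah+th,-min(x,s),Z),vel=.012,rotation=rot(ah+th),guard=2.6)
    o=robot.observe();F=tang(ah+th,o["ft_force"]-b);L.append((round(x*1e3,1),round(float(F),1)))
    if F>.8 and c is None and len(L)>1 and L[-2][1]>.6: c=x
    if g or F>2.8: break
    if c and F<.2 and L[-2][1]<.4: break
np.save("x.npy",x)
print(g,c,o["time"],L)
E
```

```text
False 0.033199999999999986 28.9083 [(22.8, 0.0), (23.6, 0.6), (24.4, -0.3), (25.2, -0.4), (26.0, 0.3), (26.8, -0.3), (27.6, -0.2), (28.4, -0.1), (29.2, -0.1), (30.0, 0.1), (30.8, -0.1), (31.6, 0.3), (32.4, 1.7), (33.2, 1.6), (34.0, 3.5)]
```

```bash
python3 - <<'E'
from h import *
b=np.load("bias.npy");s=float(np.load("s.npy"));pin=np.load("pin.npy");ah=float(np.load("a.npy"))+.005-.26;x=float(np.load("x.npy"));L=[]
def rd():
    v=[]
    for _ in range(4): robot.pause(.04); v.append(tang(ah,robot.observe()["ft_force"]-b))
    return round(float(np.mean(v)),2)
L.append(rd())
while x<.0405:
    x+=.0005; th=max(0,x-s)/.14
    g=robot.line_to(pose(pin,ah+th,-min(x,s),Z),vel=.008,rotation=rot(ah+th))
    F=rd();L.append((round(x*1e3,1),F))
    if F>2.8 or F<.5: break
np.save("x.npy",x);print(robot.observe()["time"],L)
E
```

```text
31.9917 [2.25, (34.5, 1.84), (35.0, 1.63), (35.5, 1.57), (36.0, 1.24), (36.5, 1.63), (37.0, 0.97), (37.5, 0.46)]
```

```bash
python3 - <<'E'
from h import *
b=np.load("bias.npy");s=float(np.load("s.npy"));pin=np.load("pin.npy");ah=float(np.load("a.npy"))+.005-.26;x=float(np.load("x.npy"));L=[]
def rd():
    v=[]
    for _ in range(4): robot.pause(.04); v.append(tang(ah,robot.observe()["ft_force"]-b))
    return round(float(np.mean(v)),2)
L.append(rd())
while x<.042:
    x+=.0005; th=(x-s)/.14
    robot.line_to(pose(pin,ah+th,-s,Z),vel=.008,rotation=rot(ah+th))
    F=rd();L.append((round(x*1e3,1),F))
    if F>2.5 or (F<.25 and len(L)>2 and x>.0395): break
np.save("x.npy",x);print(robot.observe()["time"],L)
E
```

```text
34.2417 [0.48, (38.0, 0.39), (38.5, 0.38), (39.0, 0.0), (39.5, -0.13), (40.0, -0.75)]
```

Force has gone to zero, so the handle should have snapped straight. I'll lift clear and look.

```bash
python3 - <<'E'
from h import *
p=robot.observe()["tool_pos"]
robot.line_to([p[0],p[1],.25],vel=.12); robot.move_pose([.35,.35,.32],[180,0,180])
print(robot.observe()["time"])
i=robot.grab_frame("top");cv2.imwrite("pics/e0.png",i);cv2.imwrite("pics/e.png",cv2.resize(i[130:230,320:420],None,fx=6,fy=6,interpolation=2))
E
```

```text
37.8833
```

View pics/e.png

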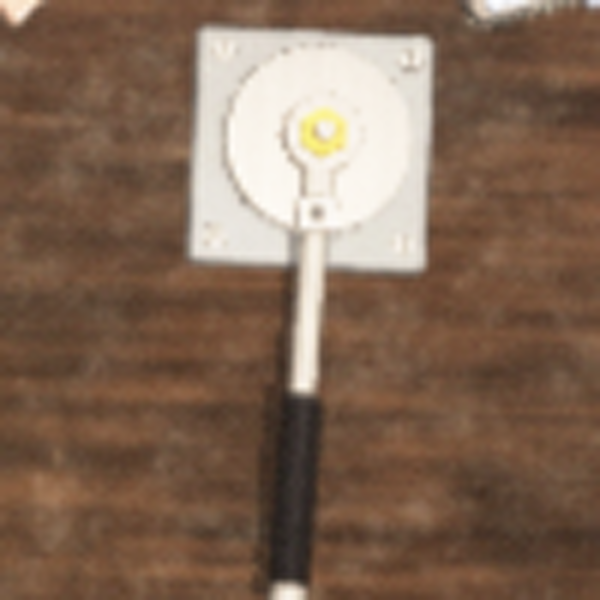

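The picture shows the handle straight: nut at (323,131), pin at (316,212) and grip at (297,490) in the crop. The key's original spot, (313,240), is hidden under the shaft. I'll check the azimuth against the stop angle, then hand in.

```bash
python3 - <<'E'
from h import *
f=lambda u,v,z:back("top",320+u/6,130+v/6,z)
n,p,g=f(323,131,.069),f(316,212,.065),f(297,490,.0595)
az=lambda d:np.degrees(np.arctan2(d[1],d[0]))
print(az(g-n),az(p-n),az(g-p),np.degrees(np.load("a.npy"))+360)
if abs(az(g-n)-174.5)<2.5: robot.job_done(); print("done")
E
```

```text
177.32025823588327 176.79325099675336 177.47274419290153 173.7602790629353
```

Azimuth is 177.3°, against about 174° from the push. I need to know whether the nut backed off on the snap, so I'll compare with the picture taken while folded.

```bash
python3 - <<'E'
import cv2,numpy as np
i=[cv2.imread("pics/d.png"),cv2.imread("pics/e0.png")]
r=lambda x:cv2.resize(x,(400,400),interpolation=2)
# d.png is a 4x crop with origin (300,110); take full-res window 355..395,132..172
cv2.imwrite("pics/f.png",np.hstack([r(i[0][22*4:72*4,50*4:100*4]),r(i[1][132:182,350:400])]))
E
```

```text
(no output)
```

View pics/f.png

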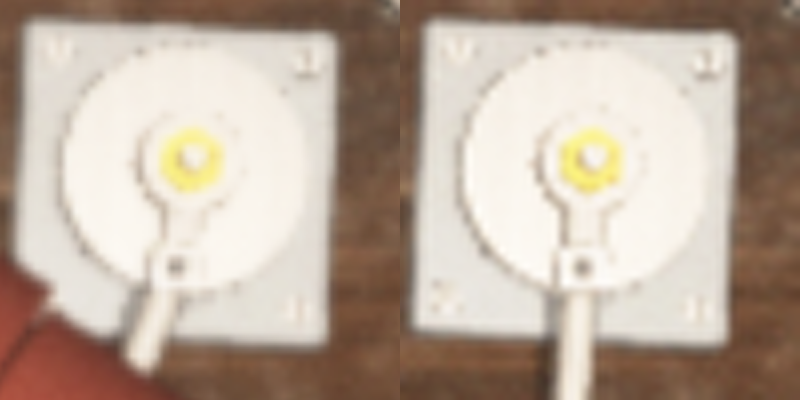

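The comparison shows the head turned back about 0.05 rad when the handle snapped straight: the nut-to-pin tilt went from 0.141 to 0.093. I'll mend it by pushing clockwise gently to the stop again, staying well below break-over, and then backing off slowly.

```bash
python3 - <<'E'
from h import *
s=float(np.load("s.npy"));a0=float(np.load("a.npy"));a=np.radians(177.3-360)
robot.move_pose(pose(NUT,a,.005,.2,.18),rot(a)); robot.line_to(pose(NUT,a,.005,Z,.18))
robot.line_to(pose(NUT,a,.022,Z,.18),vel=.05); robot.pause(.25)
b=np.mean([(robot.pause(.04),robot.observe()["ft_force"])[1] for _ in range(4)],0)
def rd():
    v=[]
    for _ in range(3): robot.pause(.03); v.append(-tang(a,robot.observe()["ft_force"]-b))
    return round(float(np.mean(v)),2)
robot.line_to(pose(NUT,a,.029,Z,.18),vel=.03)
L=[];a+=.02
while a>a0-.012:
    a-=.009
    g=robot.line_to(pose(NUT,a,s,Z,.18),vel=.02,rotation=rot(a),guard=5)
    L.append((round(a-a0,3),rd(),g))
    if L[-1][1]>7: break
print(L,robot.observe()["time"])
c=a
robot.line_to(pose(NUT,c,s-.012,Z,.18),vel=.012); robot.line_to(pose(NUT,c,0,Z,.18),vel=.06)
p=robot.observe()["tool_pos"]; robot.line_to([p[0],p[1],.2],vel=.12); robot.move_pose([.42,.25,.3],[180,0,180])
print(robot.observe()["time"])
i=robot.grab_frame("top");cv2.imwrite("pics/g0.png",i)
r=lambda x:cv2.resize(x,(400,400),interpolation=2)
d=cv2.imread("pics/d.png");w=i[130:230,320:420]
cv2.imwrite("pics/g.png",np.hstack([r(i[132:182,350:400]),r(w)]))
E
```

```text
[(np.float64(0.073), -0.09, False), (np.float64(0.064), 0.59, False), (np.float64(0.055), 1.43, False), (np.float64(0.046), 5.47, False), (np.float64(0.037), 4.5, False), (np.float64(0.028), 5.09, False), (np.float64(0.019), 5.98, False), (np.float64(0.01), 6.61, False), (np.float64(0.001), 7.69, False)] 45.4667
49.975
```

View pics/g.png

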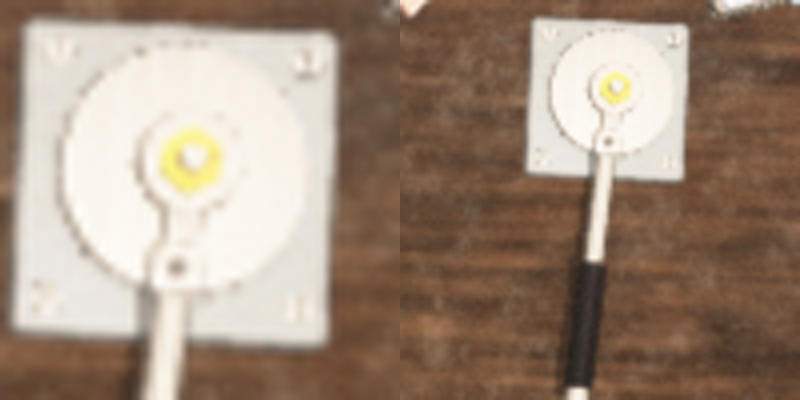

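The pin is back at (177,266), the same as at the hard stop, and the handle is straight. The robot is clear, so I'm handing in.

```bash
python3 -c "
from plant import robot
robot.job_done()"
```

```text
the job is handed in; nothing more can be done
```

The nut is tight, the handle broke over and is straight again, and the robot is clear; the nut slipped back about 0.05 rad as the handle snapped straight, so I pushed it gently back to its stop, below break-over, and handed in just after 50 s.

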